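Check the wax tins' hinges and set the stiff one aside for repair

TASK

Go along the row of three steel wax tins from the robot's left to its right: raise each lid about half-way by its knob and let it go. A lid that swings freely drops shut by itself, and that tin stays where it is in the row; the one whose stiff lid hangs open has to be shut again by hand, picked up and set down upright, lid shut, flat in the low dark wooden repair tray. Do not drop or tip a tin, and leave everything else on the bench where it is.

Things in the scene. Friction and masses are not known exactly. Their poses are not given: they have to be found in the camera images.
- tin_a: one of three hinged wax tins that look the same: bare sheet steel, 60 mm deep (its own x), 150 mm long (its own y), 55 mm tall with the lid shut (base 44 mm, lid 11 mm); base with its contents about 0.65 kg, lid about 0.1 kg. Origin: centre of the underside; -x is the front (towards the robot, yaw within 0.15 rad), z up. Any of the three can stand at the left, middle or right of the row. One of the three has a stiff hinge; nothing outside shows which.
- lid_a (a joint): lid angle of tin_a in rad: 0 shut, grows as the front edge rises, stop at 1.15 (a lid stay). A free lid let go half-way drops shut in about 0.3 s; a stiff one stays at the angle where it is let go (it takes about 0.06 N m at the hinge to turn, some 1 N more at the knob) and has to be brought down by hand.
- knob_a (a point): centre of the wooden ball knob on tin_a's lid: ball 26 mm across on a 16 mm neck; its centre is 19 mm, its top 32 mm above the lid's top. It sits midway along the length, 16 mm in front of the tin's centre, 47 mm in front of and 30 mm above the hinge axis (lid shut), and moves with the lid. Pinched lightly along the tin's length the ball can turn between the fingers as the lid swings.
- hinge_a (a point): middle of tin_a's hinge axis, which runs along the tin's y at its back edge: 31 mm behind the tin's centre, 44 mm above its underside.
- tin_b: one of three hinged wax tins that look the same: bare sheet steel, 60 mm deep (its own x), 150 mm long (its own y), 55 mm tall with the lid shut (base 44 mm, lid 11 mm); base with its contents about 0.65 kg, lid about 0.1 kg. Origin: centre of the underside; -x is the front (towards the robot, yaw within 0.15 rad), z up. Any of the three can stand at the left, middle or right of the row. One of the three has a stiff hinge; nothing outside shows which.
- lid_b (a joint): lid angle of tin_b in rad: 0 shut, grows as the front edge rises, stop at 1.15 (a lid stay). A free lid let go half-way drops shut in about 0.3 s; a stiff one stays at the angle where it is let go (it takes about 0.06 N m at the hinge to turn, some 1 N more at the knob) and has to be brought down by hand.
- knob_b (a point): centre of the wooden ball knob on tin_b's lid: ball 26 mm across on a 16 mm neck; its centre is 19 mm, its top 32 mm above the lid's top. It sits midway along the length, 16 mm in front of the tin's centre, 47 mm in front of and 30 mm above the hinge axis (lid shut), and moves with the lid. Pinched lightly along the tin's length the ball can turn between the fingers as the lid swings.
- hinge_b (a point): middle of tin_b's hinge axis, which runs along the tin's y at its back edge: 31 mm behind the tin's centre, 44 mm above its underside.
- tin_c: one of three hinged wax tins that look the same: bare sheet steel, 60 mm deep (its own x), 150 mm long (its own y), 55 mm tall with the lid shut (base 44 mm, lid 11 mm); base with its contents about 0.65 kg, lid about 0.1 kg. Origin: centre of the underside; -x is the front (towards the robot, yaw within 0.15 rad), z up. Any of the three can stand at the left, middle or right of the row. One of the three has a stiff hinge; nothing outside shows which.
- lid_c (a joint): lid angle of tin_c in rad: 0 shut, grows as the front edge rises, stop at 1.15 (a lid stay). A free lid let go half-way drops shut in about 0.3 s; a stiff one stays at the angle where it is let go (it takes about 0.06 N m at the hinge to turn, some 1 N more at the knob) and has to be brought down by hand.
- knob_c (a point): centre of the wooden ball knob on tin_c's lid: ball 26 mm across on a 16 mm neck; its centre is 19 mm, its top 32 mm above the lid's top. It sits midway along the length, 16 mm in front of the tin's centre, 47 mm in front of and 30 mm above the hinge axis (lid shut), and moves with the lid. Pinched lightly along the tin's length the ball can turn between the fingers as the lid swings.
- hinge_c (a point): middle of tin_c's hinge axis, which runs along the tin's y at its back edge: 31 mm behind the tin's centre, 44 mm above its underside.
- tray: repair tray: low open dark wooden tray, fixed, outside 150 mm (its x) by 200 mm (its y), 24 mm tall, walls and floor 6 mm; stands between the robot and the row of tins, yaw within 0.15 rad. Origin: centre of its underside.
- tray_in (a point): centre of the tray's inner floor (138 by 188 mm clear).
- wax: bystander: orange wax block on edge, 90 x 30 x 45 mm, between two tins; origin centre of underside
- cork: bystander: cork block on edge, 100 x 34 x 50 mm, between two tins; origin centre of underside
- brush: bystander: stainless brush with wooden back, 60 x 140 x 38 mm, bristles down, behind the tins; origin centre of underside
- scraper: bystander: clear plastic scraper, 60 x 140 x 5 mm, lying behind the tins; origin centre of underside
- cleaner: bystander: white bottle of base cleaner, 64 mm across, 170 mm tall, behind the tins; origin centre of underside
- kickwax: bystander: aluminium wax can, 40 mm across, 62 mm tall, at the robot's left; origin centre of underside
There are look-alikes about, which are no part of the job. Leave any green look-alike of the tin_c alone. What is shaped like the tin_a but orange is not meant.

How it is judged:
On the way, in this order (a step that is already met when the one before it is completed fails the run):
1. the left (+y) tin's lid is raised about half-way (more than 0.45 rad) (((value of joint lid_a above 0.45 rad and world x of tin_a above 0.54 m and world y of tin_a between 0.14 and 0.5 m) or (value of joint lid_b above 0.45 rad and world x of tin_b above 0.54 m and world y of tin_b between 0.14 and 0.5 m) or (value of joint lid_c above 0.45 rad and world x of tin_c above 0.54 m and world y of tin_c between 0.14 and 0.5 m))), for 0.05 s.
2. the middle tin's lid is raised about half-way (more than 0.45 rad) (((value of joint lid_a above 0.45 rad and world x of tin_a above 0.54 m and world y of tin_a between -0.11 and 0.11 m) or (value of joint lid_b above 0.45 rad and world x of tin_b above 0.54 m and world y of tin_b between -0.11 and 0.11 m) or (value of joint lid_c above 0.45 rad and world x of tin_c above 0.54 m and world y of tin_c between -0.11 and 0.11 m))), for 0.05 s.
3. the right (-y) tin's lid is raised about half-way (more than 0.45 rad) (((value of joint lid_a above 0.45 rad and world x of tin_a above 0.54 m and world y of tin_a between -0.5 and -0.14 m) or (value of joint lid_b above 0.45 rad and world x of tin_b above 0.54 m and world y of tin_b between -0.5 and -0.14 m) or (value of joint lid_c above 0.45 rad and world x of tin_c above 0.54 m and world y of tin_c between -0.5 and -0.14 m))), for 0.05 s.
At the end, for the whole second after the job is handed in: All lids shut (under 0.1 rad). The stiff tin upright (within 0.08 rad) on the tray's floor (within 6 mm), centre within 50 mm (tray x) and 60 mm (tray y) of the floor's centre; the two free tins upright within 40 mm of where they began; all at rest (value of joint each of lid_a, lid_b, lid_c below 0.1 rad and angle between each of tin_a, tin_b, tin_c's own z axis and vertical below 0.08 rad and linear speed of each of tin_a, tin_b, tin_c below 0.02 m/s and distance of each of tin_a, tin_c from where it was at the start of the episode below 0.04 m and x of tin_b in the frame of tray_in between -0.05 and 0.05 m and y of tin_b in the frame of tray_in between -0.06 and 0.06 m and z of tin_b in the frame of tray_in between -0.004 and 0.006 m); the robot touches nothing.
It fails at once if a tin is tipped (more than 0.5 rad) (angle between any of tin_a, tin_b, tin_c's own z axis and vertical above 0.5 rad).
It fails at once if a tin is dropped (falls faster than 0.6 m/s out of the fingers) ((linear speed of tin_a above 0.6 m/s and contact force between the fingers and tin_a below 0.05 N) or (linear speed of tin_b above 0.6 m/s and contact force between the fingers and tin_b below 0.05 N) or (linear speed of tin_c above 0.6 m/s and contact force between the fingers and tin_c below 0.05 N)).
It fails at once if a bystander is moved more than 30 mm (distance of any of wax, cork, brush, scraper, cleaner, kickwax from where it was at the start of the episode above 0.03 m).
It also fails if it takes over 72 s, if anything falls off the work surface, if the arm or the gripper's body presses on something with over 40 N, if the wrist force passes 120 N, or if a joint passes its speed limit or range.

ROBOT

A 7-joint arm with a two-finger parallel gripper is mounted at the origin on the work surface. World frame = base frame: x ahead of the robot, y to its left, z up, the work surface at z = 0. Lengths are in m, angles in rad, forces in N, time in s.
With the tool pointing down it reaches from about 0.425 to 0.925 m from the base axis. Payload 6.8 kg.
Tool frame: the origin (TCP) lies midway between the tips of the shut fingers; the grasp point (between the pads) lies 19 mm behind it; z points along the fingers, y is the line along which they close (so a half turn about z gives the same grasp; the last joint's range is limited). The gripper opens to 85 mm and grips with 20 to 120 N. Pads are 22 mm wide; open, the fingers measure 114 mm over their backs; the gripper's body (76 mm by 85 mm) begins 54 mm behind the grasp point. The pads swing forward as they close: fully open they stand 13 mm farther back than shut.
Start: joints at [1.154, 0.477, 0.022, 1.555, -0.011, 1.109, -0.083], TCP at [0.205, -0.643, 0.231] pointing down, gripper open.
Joint ranges: [-2.96, 2.96], [-0.34, 2.1], [-1.41, 1.46], [0.24, 2.44], [-1.37, 4.51], [0.17, 1.92], [-2.96, 2.96]. Speed limits (rad/s): [2.39, 2.39, 3.14, 3.14, 3.14, 3.14, 3.14].

INTERFACE

Orientations are given as a rotation vector (axis times angle).
In Python, from bench import get_obs, grab_frame, camera_params, r gives the robot as it stands.
- The arm moves only by the shell command python3 -m jog 'ROWS' [FORCE]. ROWS is JSON, a list of rows, each an object of numbers: "rx", "ry", "rz": the turn, a rotation vector about the world's x, y, z scaled (see below); "x", "y", "z": the shift along the world's x, y, z scaled (see below); "jaw": the opening, from -1 (shut) to 1 (fully open). In form: [{"rx": .., "ry": .., "rz": .., "x": .., "y": .., "z": .., "jaw": ..}, ...]. A call has 1 to 8 rows; each row shifts and turns the commanded pose from where the row before left it; what a row does not reach is not made up. The controller multiplies each number of a shift by 60 mm and each number of a turn by 10 degrees. A row lasts 1/8 s, in which the tool goes at most 62.5 mm and 10.7 degrees, less where a joint would pass 70% of its speed; a pose out of reach is approached as far as the arm can. A call with a number of a shift or a turn outside -1 to 1 is refused whole. A call with a gripper value outside its range is refused whole. The fingers move at their own pace and stop on an object; FORCE is the grip in N (left out, the last holds). Time passes only in rows, so rows that do not move let the fingers close. It gives the time, the measured TCP pose, the force, the opening and the grip force at its end, in the units of the state.
- get_obs(): the state, without advancing time (a new reading comes with each control period).
- grab_frame(name): name is "scene" or "top" or "wrist"; returns the picture (400x640x3 uint8, red, green, blue); there is no depth.
- camera_params(name): a dict with "fx", "fy", "cx", "cy" (pixels), "k1" (the pictures are not rectified: a ray, as slopes to the right and down, at radius r is drawn at 1 + k1 r^2 times it, then the intrinsics apply), "R" (3x3) and "t" (3): a world point X has camera coordinates R X + t. Camera axes: x right, y down, z forward; pixel columns grow to the right and rows downward; lengths in m; the calibration is good to about 2 mm. A picture is of the moment at which its call begins: read the wrist's pose just before it. camera_params takes no time and is no camera call; for the wrist camera it gives the pose at the moment of the call.
- r.hand_in(): hands the job in; it is judged then, once.
The state is a dict: "clock": time; "joints": joint angles; "qvel": joint speeds; "tau": joint torques, N m; "tcp_pos": TCP position; "orientation": TCP orientation; "contact_force": force on the tool from outside, world axes, zero at the start; "moment": the same for the moment, N m; "grip_width": finger opening in m; "gripper_force": force on a finger pad.
Only numpy, scipy, OpenCV 4.12 (cv2) and the standard library are available. Lean on these libraries where they do the work, as an engineer would, in place of code of your own. Each camera call takes 0.05 s, during which the arm holds its last target. There are 200 camera calls.

## Working session

There is one attempt and no reset: what is moved stays moved. The work goes in short steps, Python scripts to look and compute and a shell command to move; the robot and the scene stay as the last step left them, time stands still between calls to the robot, and variables do not carry over. Pictures are saved under pics/ and viewed, at most 10 in all, crops included, and the job is handed in when it is done.

```bash
mkdir -p pics; ls
python3 - <<'E'
from bench import *
import cv2
o=get_obs();print({k:o[k] for k in('clock','tcp_pos','orientation','grip_width')})
for n in('scene','top'):
    cv2.imwrite(f'pics/{n}0.png',grab_frame(n)[:,:,::-1]);p=camera_params(n);print(n,p)
E
```

```text
pics
{'clock': 0.0, 'tcp_pos': array([ 0.20494908, -0.64251633,  0.23031487]), 'orientation': array([-3.10242958e+00, -4.82894871e-01,  6.33571078e-04]), 'grip_width': 0.08521887074533531}
scene {'fx': 386.60739790526617, 'fy': 386.60739790526617, 'cx': 315.52072326707616, 'cy': 202.86382734431615, 'k1': -0.05967450059604608, 'R': array([[-0.43681584,  0.89953526, -0.0053132 ],
       [ 0.64986079,  0.31147846, -0.69329801],
       [-0.62199106, -0.30629639, -0.72063142]]), 't': array([ 0.21923024, -0.27252703,  1.31537917])}
top {'fx': 378.14136806078994, 'fy': 378.14136806078994, 'cx': 313.93196467122164, 'cy': 211.04406191821707, 'k1': -0.06816558237025437, 'R': array([[-1.66243732e-02, -9.99859826e-01, -1.98945478e-03],
       [-9.96190602e-01,  1.67336514e-02, -8.55819433e-02],
       [ 8.56032378e-02,  5.59129989e-04, -9.96329149e-01]]), 't': array([-0.00225795,  0.47839502,  1.16376007])}
```

View pics/top0.png

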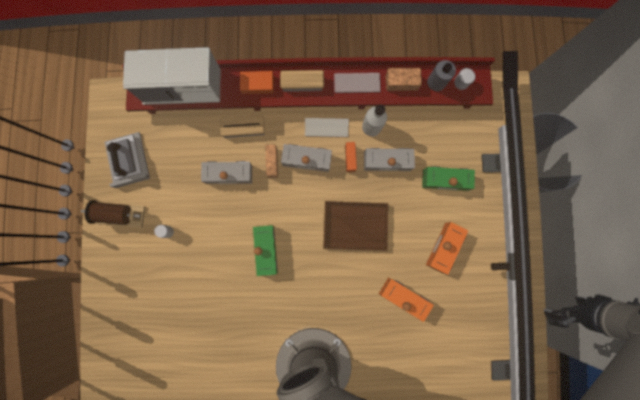

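View pics/scene0.png

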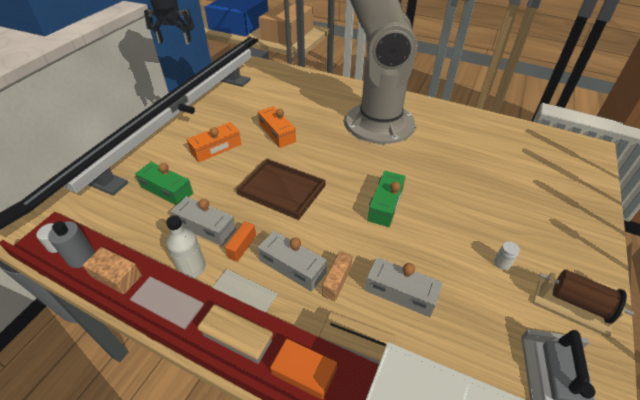

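Top view: the steel tins are at about (227,172), (306,157) and (390,160), with the tray at (356,226). The green and orange tins are look-alikes. Next I'll triangulate the knobs and fit the lid yaws.

```bash
cat > h.py <<'E'
import numpy as np,cv2
from bench import *
from scipy.spatial.transform import Rotation as Ro
def K(p): return np.array([[p['fx'],0,p['cx']],[0,p['fy'],p['cy']],[0,0,1.]])
def ray(p,uv):
    x=cv2.undistortPoints(np.array(uv,float).reshape(-1,1,2),K(p),np.array([p['k1'],0,0,0.])).reshape(-1,2)
    d=np.c_[x,np.ones(len(x))]@p['R']; return -p['R'].T@p['t'],d
def onz(p,uv,z):
    c,d=ray(p,uv); return c+d*((z-c[2])/d[:,2])[:,None]
def proj(p,X):
    return cv2.projectPoints(np.array(X,float).reshape(-1,1,3),cv2.Rodrigues(p['R'])[0],p['t'],K(p),np.array([p['k1'],0,0,0.]))[0].reshape(-1,2)
def tri(ps,uvs):
    A=np.zeros((3,3));b=np.zeros(3)
    for p,u in zip(ps,uvs):
        c,d=ray(p,[u]);d=d[0]/np.linalg.norm(d[0]);M=np.eye(3)-np.outer(d,d);A+=M;b+=M@c
    return np.linalg.solve(A,b)
def blob(m,near,rad):
    n,l,s,c=cv2.connectedComponentsWithStats(m.astype(np.uint8))
    i=[k for k in range(1,n) if np.hypot(*(c[k]-near))<rad and s[k,4]>8]
    k=max(i,key=lambda k:s[k,4]) if i else None
    return (None,None) if k is None else (c[k],l==k)
def yaw(): # tool y axis direction in world, deg
    o=get_obs();R=Ro.from_rotvec(o['orientation']).as_matrix();return R
E
python3 - <<'E'
from h import *
T=cv2.imread('pics/top0.png');S=cv2.imread('pics/scene0.png')
pt,ps=camera_params('top'),camera_params('scene')
def br(I):
    h=cv2.cvtColor(I,cv2.COLOR_BGR2HSV).astype(int);return (h[...,1]>80)&(h[...,0]<20)&(h[...,2]<190)
def gr(I):
    h=cv2.cvtColor(I,cv2.COLOR_BGR2HSV).astype(int);return (h[...,1]<50)&(h[...,2]>110)
for n,k,s,g in(('L',(224,175),(408,269),(227,172)),('M',(306,159),(296,243),(306,157)),('R',(392,161),(205,204),(390,160))):
    a,_=blob(br(T),k,8);b,_=blob(br(S),s,8);print(n,a,b)
    if a is not None and b is not None:print('  knob',tri([pt,ps],[a,b]).round(4), onz(pt,[a],.074).round(4))
    c,m=blob(gr(T),g,12)
    if m is not None:
        ct=max(cv2.findContours(m.astype(np.uint8),0,1)[0],key=cv2.contourArea)
        w=onz(pt,cv2.convexHull(ct).reshape(-1,2).astype(float),.055)[:,:2]
        print('  rect',cv2.minAreaRect(w.astype(np.float32)))
h=cv2.cvtColor(T,cv2.COLOR_BGR2HSV);m=(h[...,2]<95)&(h[...,1]>40)
c,mm=blob(m,(356,226),12);ct=max(cv2.findContours(mm.astype(np.uint8),0,1)[0],key=cv2.contourArea)
print('tray',cv2.minAreaRect(onz(pt,ct.reshape(-1,2).astype(float),.02)[:,:2].astype(np.float32)))
R=yaw();print(R.round(3))
cv2.imwrite('pics/c1.png',cv2.resize(T[135:265,190:450],None,fx=3,fy=3,interpolation=2))
E
```

```text
L [223.22916667 175.08333333] None
  rect ((0.6034200191497803, 0.26071181893348694), (0.0598839707672596, 0.14641284942626953), 0.03408632054924965)
M [305.2173913  159.56521739] None
  rect ((0.6455693244934082, 0.010787777602672577), (0.14813120663166046, 0.05992141738533974), 81.48792266845703)
R [391.46 161.46] None
  rect ((0.6360147595405579, -0.24509163200855255), (0.1499277949333191, 0.05674291029572487), 89.21487426757812)
tray ((0.43035104870796204, -0.1400815099477768), (0.19398091733455658, 0.1453705132007599), 86.9237289428711)
[[ 0.953  0.304 -0.001]
 [ 0.304 -0.953  0.001]
 [-0.    -0.002 -1.   ]]
```

View pics/c1.png

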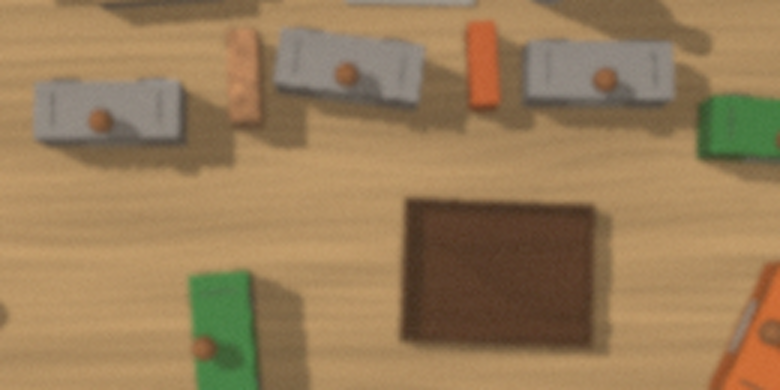

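The crop shows the three knobs clearly at (224,175), (305,159) and (391,161) in full-frame pixels. I'll put them on the z = 0.074 plane and compare with the rectangle fits.

Run:
```python
from h import *
p=camera_params('top')
ks=onz(p,[(223.23,175.08),(305.22,159.57),(391.46,161.46)],.074)
for k,c,a in zip(ks,[(.6034,.2607),(.6456,.0108),(.636,-.2451)],[0,-8.5,-.8]):
    y=np.deg2rad(a);print(k.round(4),'from rect +:',np.round(np.array(c)-.016*np.array([np.cos(y),np.sin(y)]),4))
    print('  alt yaw +',np.round(np.array(c)-.016*np.array([np.cos(y),-np.sin(y)]),4))
# yaw sign from image: long-axis directions of the middle tin (crop corners 285,30 -> 425,42)
a=onz(p,[(190+285/3,135+28/3),(190+424/3,135+42/3)],.055);d=a[0]-a[1];print('mid long axis',d.round(3),'yaw deg',np.rad2deg(np.arctan2(-d[0],d[1])))
s=camera_params('scene');print(proj(s,ks).round(1))
print('tray yaw',[onz(p,[(190+u/3,135+v/3)],.024)[0].round(4) for u,v in((403,198),(594,206),(403,341),(592,345))])
```

```text
[0.5877 0.2627 0.074 ] from rect +: [0.5874 0.2607]
  alt yaw + [0.5874 0.2607]
[0.6306 0.0135 0.074 ] from rect +: [0.6298 0.0132]
  alt yaw + [0.6298 0.0084]
[ 0.6208 -0.2481  0.074 ] from rect +: [ 0.62   -0.2449]
  alt yaw + [ 0.62   -0.2453]
mid long axis [0.017 0.143 0.   ] yaw deg -6.882153099671765
[[409.  268.8]
 [295.7 243.1]
 [204.2 203.8]]
tray yaw [array([ 0.509 , -0.0433,  0.024 ]), array([ 0.4973, -0.2428,  0.024 ]), array([ 0.3605, -0.0405,  0.024 ]), array([ 0.3528, -0.2361,  0.024 ])]
```

```bash
python3 -m jog '[{"x":0.4,"y":0.92,"rz":-0.22,"jaw":1},{"x":0.4,"y":0.92,"rz":-0.22,"jaw":1},{"x":0.4,"y":0.92,"rz":-0.22,"jaw":1},{"x":0.4,"y":0.92,"rz":-0.22,"jaw":1},{"x":0.4,"y":0.92,"rz":-0.22,"jaw":1},{"x":0.4,"y":0.92,"rz":-0.22,"jaw":1},{"x":0.4,"y":0.92,"rz":-0.22,"jaw":1},{"x":0.4,"y":0.92,"rz":-0.22,"jaw":1}]' 20
python3 -m jog '[{"x":0.4,"y":0.92,"z":-0.2,"jaw":1},{"x":0.4,"y":0.92,"z":-0.2,"jaw":1},{"x":0.4,"y":0.92,"jaw":1},{"x":0.4,"y":0.92,"jaw":1},{"x":0.4,"y":0.92,"jaw":1},{"x":0.4,"y":0.92,"jaw":1},{"x":0.4,"y":0.92,"jaw":1},{"jaw":1}]' 20; python3 -c "
from h import *
print(yaw().round(3))"
```

```text
[[ 0.953  0.304 -0.001]
 [ 0.304 -0.953  0.001]
 [-0.    -0.002 -1.   ]]validation failed for argument at $[0]...
validation failed for argument at $[0]...
```

```bash
python3 -m jog '[{"rx":0,"ry":0,"rz":-0.22,"x":0.4,"y":0.92,"z":0,"jaw":1},{"rx":0,"ry":0,"rz":-0.22,"x":0.4,"y":0.92,"z":0,"jaw":1},{"rx":0,"ry":0,"rz":-0.22,"x":0.4,"y":0.92,"z":0,"jaw":1},{"rx":0,"ry":0,"rz":-0.22,"x":0.4,"y":0.92,"z":0,"jaw":1},{"rx":0,"ry":0,"rz":-0.22,"x":0.4,"y":0.92,"z":0,"jaw":1},{"rx":0,"ry":0,"rz":-0.22,"x":0.4,"y":0.92,"z":0,"jaw":1},{"rx":0,"ry":0,"rz":-0.22,"x":0.4,"y":0.92,"z":0,"jaw":1},{"rx":0,"ry":0,"rz":-0.22,"x":0.4,"y":0.92,"z":0,"jaw":1}]' 20
```

```text
clock: 1.1
tcp_pos: [0.3975, -0.1996, 0.2313]
orientation: [3.141, 0.0, 0.0]
contact_force: [1.0, -0.2, 0.2]
grip_width: 0.0855
gripper_force: 0.0
```

```bash
python3 -m jog '[{"rx":0,"ry":0,"rz":0,"x":0.39,"y":0.95,"z":0,"jaw":1},{"rx":0,"ry":0,"rz":0,"x":0.39,"y":0.95,"z":0,"jaw":1},{"rx":0,"ry":0,"rz":0,"x":0.39,"y":0.95,"z":0,"jaw":1},{"rx":0,"ry":0,"rz":0,"x":0.39,"y":0.95,"z":0,"jaw":1},{"rx":0,"ry":0,"rz":0,"x":0.39,"y":0.95,"z":0,"jaw":1},{"rx":0,"ry":0,"rz":0,"x":0.39,"y":0.95,"z":0,"jaw":1},{"rx":0,"ry":0,"rz":0,"x":0.39,"y":0.95,"z":-0.1,"jaw":1},{"rx":0,"ry":0,"rz":0,"x":0.1,"y":0.1,"z":-0.9,"jaw":1}]' 20
python3 - <<'E'
from h import *
p=camera_params('wrist');o=get_obs();I=grab_frame('wrist');cv2.imwrite('pics/w1.png',I[:,:,::-1]);print(o['tcp_pos'],o['orientation'],proj(p,[[.5875,.262,.074],[.6034,.2607,.055]]),-p['R'].T@p['t'])
E
```

```text
clock: 2.1
tcp_pos: [0.5697, 0.211, 0.1739]
orientation: [-3.135, -0.012, -0.012]
contact_force: [1.0, -0.7, -1.0]
grip_width: 0.0858
gripper_force: 0.0
[0.56966991 0.21100626 0.17387246] [-3.13486229 -0.01216726 -0.0119671 ] [[251.3366785  183.83413718]
 [256.81627566 158.88798241]] [0.64288457 0.21018544 0.31750753]
```

View pics/w1.png

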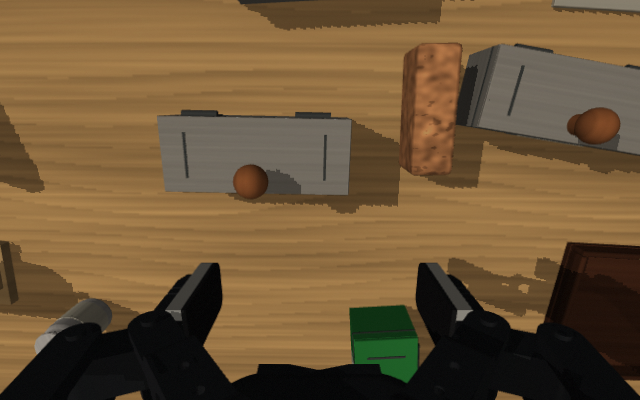

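The wrist view shows the left knob at (250,181). I predicted (251,184), so it's about 1 mm out, and the yaw is about 1°. Next I'll get the residual moves.

Run:
```python
from h import *
p=camera_params('wrist')
k=onz(p,[(250.5,181.5),(600,126)],.074);print(k)
a=onz(p,[(158,117),(350,119),(167,192),(349,195)],.055);print(a.round(4))
o=get_obs();print(o['clock'],o['tcp_pos'],(k[0]-o['tcp_pos'])/.06)
```

```text
[[0.58533889 0.25467471 0.074     ]
 [0.62603413 0.01228635 0.074     ]]
[[0.6291 0.3241 0.055 ]
 [0.6282 0.1832 0.055 ]
 [0.5722 0.3247 0.055 ]
 [0.5705 0.1821 0.055 ]]
2.15 [0.56456785 0.20606174 0.16385594] [ 0.34618398  0.81021618 -1.49759903]
```

```bash
python3 -m jog '[{"rx":0,"ry":0,"rz":0,"x":0.39,"y":0.93,"z":0,"jaw":1},{"rx":0,"ry":0,"rz":0,"x":0,"y":0,"z":-0.5,"jaw":1},{"rx":0,"ry":0,"rz":0,"x":0,"y":0,"z":0,"jaw":1},{"rx":0,"ry":0,"rz":0,"x":0,"y":0,"z":0,"jaw":1}]' 20
python3 - <<'E'
from h import *
print(yaw().round(3))
p=camera_params('wrist');I=grab_frame('wrist')
h=cv2.cvtColor(I,cv2.COLOR_RGB2HSV).astype(int);m=(h[...,1]>110)&(h[...,0]<14)&(h[...,2]<200)
e=proj(p,[[.588,.262,.074]])[0];c,mm=blob(m,e,25);print(e,c);print(onz(p,[c],.074) if c is not None else '', get_obs()['tcp_pos'])
E
```

```text
clock: 2.65
tcp_pos: [0.5906, 0.258, 0.1421]
orientation: [3.141, 0.0, 0.0]
contact_force: [-0.8, -0.5, 0.7]
grip_width: 0.0852
gripper_force: 0.0
[[ 1.     0.     0.   ]
 [ 0.    -1.    -0.001]
 [ 0.     0.001 -1.   ]]
[312.29022417 223.84665225] [311.52682498 221.99120493]
[[0.58932573 0.26250462 0.074     ]] [0.59094535 0.25822845 0.14255664]
```

```bash
python3 -m jog '[{"rx":0,"ry":0,"rz":0,"x":-0.03,"y":0.07,"z":-0.7,"jaw":1},{"rx":0,"ry":0,"rz":0,"x":0,"y":0,"z":-0.67,"jaw":0.3},{"rx":0,"ry":0,"rz":0,"x":0,"y":0,"z":0,"jaw":-0.3},{"rx":0,"ry":0,"rz":0,"x":0,"y":0,"z":0,"jaw":-1},{"rx":0,"ry":0,"rz":0,"x":0,"y":0,"z":0,"jaw":-1},{"rx":0,"ry":0,"rz":0,"x":0,"y":0,"z":0,"jaw":-1},{"rx":0,"ry":0,"rz":0,"x":0,"y":0,"z":0,"jaw":-1}]' 20
```

```text
clock: 3.58
tcp_pos: [0.59, 0.2636, 0.0617]
orientation: [-3.141, -0.001, -0.005]
contact_force: [-1.3, -2.7, 7.7]
grip_width: 0.0244
gripper_force: 19.8
```

```bash
python3 -m jog '[{"rx":0,"ry":0,"rz":0,"x":0.085,"y":0,"z":0.112,"jaw":-1},{"rx":0,"ry":0,"rz":0,"x":0.098,"y":0,"z":0.098,"jaw":-1},{"rx":0,"ry":0,"rz":0,"x":0.113,"y":0,"z":0.082,"jaw":-1},{"rx":0,"ry":0,"rz":0,"x":0.125,"y":0,"z":0.063,"jaw":-1},{"rx":0,"ry":0,"rz":0,"x":0.043,"y":0,"z":0.017,"jaw":-1},{"rx":0,"ry":0,"rz":0,"x":0,"y":0,"z":0,"jaw":-1}]' 20
python3 - <<'E'
from h import *
for n in('scene','top'):
    I=grab_frame(n);cv2.imwrite(f'pics/{n}2.png',I[:,:,::-1])
S=cv2.imread('pics/scene2.png')
cv2.imwrite('pics/s2c.png',cv2.resize(S[200:330,330:480],None,fx=4,fy=4,interpolation=2))
E
```

```text
clock: 4.32
tcp_pos: [0.6165, 0.2633, 0.0814]
orientation: [3.141, 0.002, -0.0]
contact_force: [-2.5, -1.8, 1.1]
grip_width: 0.0244
gripper_force: 20.1
```

View pics/s2c.png

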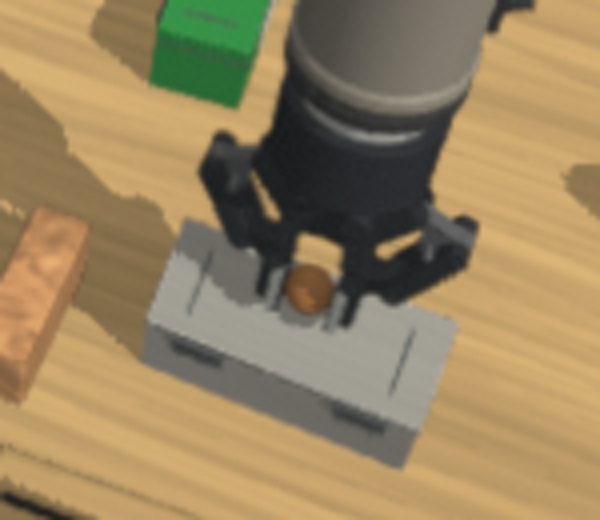

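The lid seems raised, with the ball still in the pads at scene pixel (407,272.5). I'll compare that with the projection.

Run:
```python
from h import *
p=camera_params('scene')
for th in(0,.3,.5,.6,.7):
    f=.568+th;k=[.636-.0558*np.cos(f),.2625,.044+.0558*np.sin(f)];print(th,np.round(k,4),proj(p,[k]).round(1))
# front lid edge corners for lid angles
for th in(0,.6):
    c,s=np.cos(th),np.sin(th)
    print(th,proj(p,[[.636-.061*c-.011*s,.2625+y,.044+.061*s+.011*c] for y in(.075,-.075)]).round(1))
```

```text
0 [0.589  0.2625 0.074 ] [[408.8 269.2]]
0.3 [0.5999 0.2625 0.0866] [[408.3 269.8]]
0.5 [0.6091 0.2625 0.0929] [[407.5 271.4]]
0.6 [0.6141 0.2625 0.0953] [[407.  272.6]]
0.7 [0.6194 0.2625 0.0973] [[406.4 274. ]]
0 [[443.1 281.9]
 [376.6 257.3]]
0.6 [[446.3 275. ]
 [377.6 249.9]]
```

Run:
```python
from h import *
p=camera_params('scene')
print('exp back bottom',proj(p,[[.635,.2625+y,0] for y in(.075,-.075)]).round(1),'back top',proj(p,[[.635,.2625+y,.055] for y in(.075,-.075)]).round(1))
S0=cv2.imread('pics/scene0.png');S=cv2.imread('pics/scene2.png')
f=lambda I:cv2.resize(I[230:330,350:460],None,fx=3.6,fy=3.6,interpolation=2)
cv2.imwrite('pics/cmp.png',np.hstack([f(S0),f(S)]))
```

```text
exp back bottom [[430.4 317.7]
 [364.8 291.4]] back top [[436.2 304.8]
 [367.1 277.9]]
```

View pics/cmp.png

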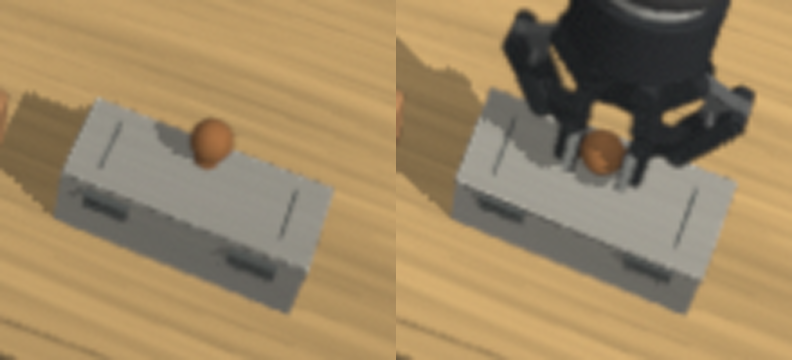

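The base hasn't moved and the lid has turned. I'll measure its angle by warping the shut-lid texture by theta and comparing, a helper I can reuse for each tin.

```bash
cat >> h.py <<'E'
TINS={'L':(.6045,.2615,0.),'M':(.6455,.0110,-.14),'R':(.636,-.2455,-.01)}
def lidpts(t,th,y0,y1,x0=-.03,x1=.03,z=.055):
    x,y,a=t;c,s=np.cos(th),np.sin(th);out=[]
    for X,Y in((x0,y0),(x0,y1),(x1,y1),(x1,y0)):
        dx,dz=X-.031,z-.044; px,pz=.031+c*dx+s*dz*1.0,.044-s*dx+c*dz
        out.append([x+np.cos(a)*px-np.sin(a)*Y,y+np.sin(a)*px+np.cos(a)*Y,pz])
    return out
def lidangle(k,n='scene',I=None,sides=((.035,.073),(-.073,-.035))):
    p=camera_params(n);I0=cv2.imread(f'pics/{n}0.png');I=grab_frame(n)[:,:,::-1].copy() if I is None else I
    W,H=60,80;res=[]
    for th in np.arange(0,1.15,.05):
        e=0
        for y0,y1 in sides:
            q=np.float32([[0,0],[W,0],[W,H],[0,H]])
            g=[]
            for J,t in((I0,0),(I,th)):
                a=proj(p,lidpts(TINS[k],t,y0,y1,-.036,.036)).astype(np.float32)
                g.append(cv2.warpPerspective(J,cv2.getPerspectiveTransform(a,q),(W,H)).astype(float))
            e+=-np.corrcoef(g[0].ravel(),g[1].ravel())[0,1]
        res.append((round(e,3),round(th,2)))
    return sorted(res)[:3]
E
python3 - <<'E'
from h import *
print(lidangle('L',I=cv2.imread('pics/scene2.png')),lidangle('L',I=cv2.imread('pics/scene0.png')))
E
```

```text
[(np.float64(-0.996), np.float64(1.05)), (np.float64(-0.994), np.float64(1.0)), (np.float64(-0.992), np.float64(0.85))] [(np.float64(-2.0), np.float64(0.0)), (np.float64(-1.983), np.float64(0.05)), (np.float64(-1.948), np.float64(0.1))]
```

Run:
```python
from h import *
p=camera_params('scene')
for th in(0,.3,.45,.6,.75): print(th,proj(p,lidpts(TINS['L'],th,.075,-.075)).round(1).tolist())
```

```text
0 [[442.7, 281.6], [376.3, 256.9], [366.7, 277.6], [435.8, 304.4]]
0.3 [[444.0, 279.2], [376.2, 254.2], [366.2, 278.8], [435.4, 305.8]]
0.45 [[444.4, 278.9], [375.9, 253.7], [365.9, 279.5], [435.1, 306.6]]
0.6 [[444.5, 279.3], [375.3, 253.8], [365.6, 280.2], [434.8, 307.3]]
0.75 [[444.4, 280.3], [374.5, 254.5], [365.4, 281.0], [434.6, 308.1]]
```

Those match about 0.6 rad, so I'll let go and back up.

```bash
python3 -m jog '[{"rx":0,"ry":0,"rz":0,"x":0,"y":0,"z":0,"jaw":0.3},{"rx":0,"ry":0,"rz":0,"x":0,"y":0,"z":0,"jaw":0.3},{"rx":0,"ry":0,"rz":0,"x":0,"y":0,"z":0,"jaw":0.3},{"rx":0,"ry":0,"rz":0,"x":0,"y":0,"z":0.5,"jaw":0.3},{"rx":0,"ry":0,"rz":0,"x":-0.3,"y":0,"z":0.5,"jaw":1},{"rx":0,"ry":0,"rz":0,"x":-0.3,"y":0,"z":0,"jaw":1},{"rx":0,"ry":0,"rz":0,"x":0,"y":0,"z":0,"jaw":1}]' 20
cat >> h.py <<'E'
def knobat(e,p,I,rad=30):
    h=cv2.cvtColor(I,cv2.COLOR_RGB2HSV).astype(int);m=(h[...,1]>110)&(h[...,0]<14)&(h[...,2]<200)
    return blob(m,e,rad)[0]
def lidw(k):
    I=grab_frame('wrist');p=camera_params('wrist');x,y,a=TINS[k]
    for th in(0,.3,.6):
        f=.568+th;u=.031-.0558*np.cos(f);e=proj(p,[[x+np.cos(a)*u,y+np.sin(a)*u,.044+.0558*np.sin(f)]])[0]
        print('th',th,e.round(1))
        if th==.3:c=knobat(e,p,I,45)
    print('seen',c,None if c is None else onz(p,[c],.074).round(4),get_obs()['tcp_pos'])
    return I
E
python3 -c "
from h import *
cv2.imwrite('pics/w3.png',lidw('L')[:,:,::-1])"
```

```text
clock: 5.3
tcp_pos: [0.5797, 0.264, 0.142]
orientation: [-3.141, -0.005, -0.001]
contact_force: [0.8, -0.3, -0.3]
grip_width: 0.0852
gripper_force: 0.0
th 0 [321.5 209.1]
th 0.3 [321.7 198.2]
th 0.6 [322.  178.7]
seen [320.14197952 185.89283276] [[0.6042 0.2624 0.074 ]] [0.58046227 0.26359479 0.14158893]
```

View pics/w3.png

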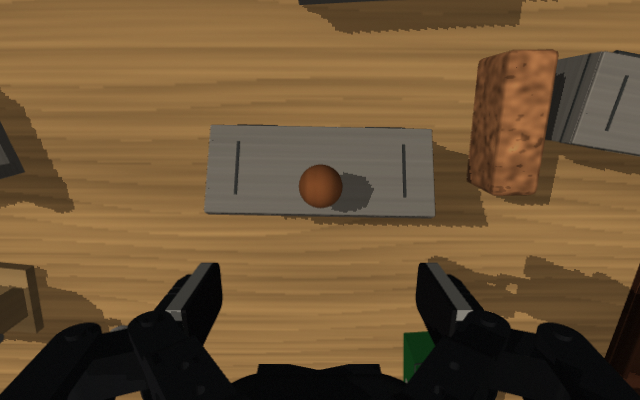

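The ball is at (321,186) and the lid front edge at row 214. The hinge tabs are hidden, which suggests the lid is hanging open. I'll check the corner projections.

Run:
```python
from h import *
p=camera_params('wrist')
for th in(0,.3,.45,.6): print(th,proj(p,lidpts(TINS['L'],th,.075,-.075)).round(1).tolist())
```

```text
0 [[218.6, 219.3], [423.9, 219.6], [432.0, 136.2], [211.1, 135.8]]
0.3 [[210.4, 219.5], [432.5, 219.9], [432.4, 131.2], [210.8, 130.9]]
0.45 [[205.9, 216.4], [437.3, 216.8], [432.4, 128.7], [210.8, 128.4]]
0.6 [[201.3, 211.0], [442.1, 211.3], [432.2, 126.4], [210.9, 126.1]]
```

The left lid hangs at about 0.48 rad, so this is the stiff tin. That's close to the 0.45 threshold, so I'll take the knob again and raise it further before shutting it.

```bash
python3 -m jog '[{"rx":0,"ry":0,"rz":0,"x":0.48,"y":-0.01,"z":-0.2,"jaw":1},{"rx":0,"ry":0,"rz":0,"x":0,"y":0,"z":-0.85,"jaw":0.5},{"rx":0,"ry":0,"rz":0,"x":0,"y":0,"z":0,"jaw":-1},{"rx":0,"ry":0,"rz":0,"x":0,"y":0,"z":0,"jaw":-1},{"rx":0,"ry":0,"rz":0,"x":0,"y":0,"z":0,"jaw":-1},{"rx":0,"ry":0,"rz":0,"x":0,"y":0,"z":0,"jaw":-1},{"rx":0,"ry":0,"rz":0,"x":0.11,"y":0,"z":0.05,"jaw":-1},{"rx":0,"ry":0,"rz":0,"x":0.11,"y":0,"z":0.035,"jaw":-1}]' 20
python3 -m jog '[{"rx":0,"ry":0,"rz":0,"x":0,"y":0,"z":0,"jaw":-1},{"rx":0,"ry":0,"rz":0,"x":0,"y":0,"z":0,"jaw":-1}]' 20
python3 - <<'E'
from h import *
p=camera_params('scene');I=grab_frame('scene')
for th in(.5,.6,.7,.8):
    f=.568+th;e=proj(p,[[.636-.0558*np.cos(f),.2625,.044+.0558*np.sin(f)]])[0];print(th,e.round(1))
print(knobat(np.array([406.5,274]),p,I,8))
E
```

```text
clock: 6.35
tcp_pos: [0.6222, 0.2632, 0.0839]
orientation: [-3.142, -0.003, 0.001]
contact_force: [-2.5, 0.3, -1.1]
grip_width: 0.0244
gripper_force: 20.0
clock: 6.6
tcp_pos: [0.6223, 0.2632, 0.0838]
orientation: [-3.141, -0.003, 0.0]
contact_force: [-2.6, 0.9, 4.3]
grip_width: 0.0244
gripper_force: 20.2
0.5 [407.5 271.4]
0.6 [407.  272.6]
0.7 [406.4 274. ]
0.8 [405.7 275.7]
[405.90909091 274.50909091]
```

```bash
python3 -m jog '[{"rx":0,"ry":0,"rz":0,"x":-0.12,"y":0,"z":-0.04,"jaw":-1},{"rx":0,"ry":0,"rz":0,"x":-0.125,"y":0,"z":-0.063,"jaw":-1},{"rx":0,"ry":0,"rz":0,"x":-0.113,"y":0,"z":-0.082,"jaw":-1},{"rx":0,"ry":0,"rz":0,"x":-0.098,"y":0,"z":-0.098,"jaw":-1},{"rx":0,"ry":0,"rz":0,"x":-0.085,"y":0,"z":-0.112,"jaw":-1},{"rx":0,"ry":0,"rz":0,"x":-0.02,"y":0,"z":-0.07,"jaw":-1},{"rx":0,"ry":0,"rz":0,"x":0,"y":0,"z":0,"jaw":-1}]' 20
```

```text
clock: 7.52
tcp_pos: [0.5913, 0.2637, 0.0584]
orientation: [-3.14, -0.002, -0.009]
contact_force: [-0.2, -2.0, 18.0]
grip_width: 0.0245
gripper_force: 22.2
```

```bash
python3 -m jog '[{"rx":0,"ry":0,"rz":0,"x":0,"y":0,"z":0.02,"jaw":0.5},{"rx":0,"ry":0,"rz":0,"x":0,"y":0,"z":0,"jaw":0.5},{"rx":0,"ry":0,"rz":0,"x":0,"y":0,"z":0.7,"jaw":0.5},{"rx":0,"ry":0,"rz":0,"x":0,"y":0,"z":0.7,"jaw":1},{"rx":0,"ry":0,"rz":0,"x":0,"y":0,"z":0,"jaw":1},{"rx":0,"ry":0,"rz":0,"x":0,"y":0,"z":0,"jaw":1}]' 20
python3 -c "
from h import *
cv2.imwrite('pics/w4.png',lidw('L')[:,:,::-1])
print(proj(camera_params('wrist'),lidpts(TINS['L'],0,.075,-.075)).round(1).tolist())"
```

```text
clock: 8.28
tcp_pos: [0.5881, 0.2622, 0.1397]
orientation: [3.14, 0.002, -0.002]
contact_force: [-0.1, -0.5, 0.8]
grip_width: 0.0853
gripper_force: 0.0
th 0 [319.  220.5]
th 0.3 [319.1 210.5]
th 0.6 [319.1 191.8]
seen [316.10863986 219.35329341] [[0.5892 0.2634 0.074 ]] [0.58778107 0.26202981 0.13917539]
[[216.2, 229.7], [421.7, 229.8], [429.6, 147.0], [208.4, 146.9]]
```

View pics/w4.png

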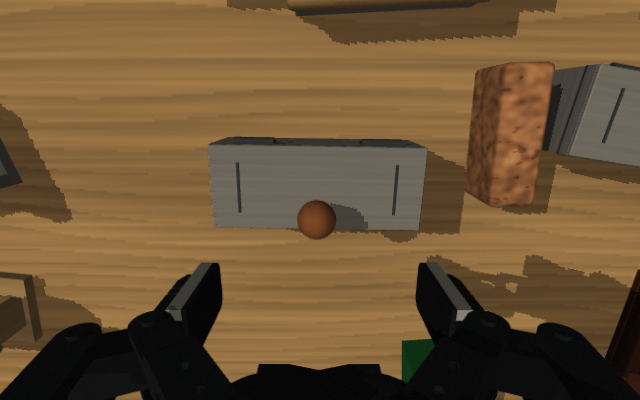

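The left lid is shut: ball at (316,219) against 220.5 predicted, and the hinge tabs are visible again. On to the middle tin.

```bash
python3 -m jog '[{"rx":0,"ry":0,"rz":-0.16,"x":0.14,"y":-0.83,"z":0,"jaw":1},{"rx":0,"ry":0,"rz":-0.16,"x":0.14,"y":-0.83,"z":0,"jaw":1},{"rx":0,"ry":0,"rz":-0.16,"x":0.14,"y":-0.83,"z":0,"jaw":1},{"rx":0,"ry":0,"rz":-0.16,"x":0.14,"y":-0.83,"z":0,"jaw":1},{"rx":0,"ry":0,"rz":-0.16,"x":0.14,"y":-0.83,"z":0,"jaw":1},{"rx":0,"ry":0,"rz":0,"x":0,"y":0,"z":0,"jaw":1},{"rx":0,"ry":0,"rz":0,"x":0,"y":0,"z":0,"jaw":1}]' 20
python3 -c "
from h import *
lidw('M');print(yaw()[:2,1])"
```

```text
clock: 9.2
tcp_pos: [0.6298, 0.0144, 0.1395]
orientation: [-3.134, 0.216, 0.004]
contact_force: [0.3, 0.8, 0.4]
grip_width: 0.0856
gripper_force: 0.0
th 0 [321.9 221.1]
th 0.3 [322.2 211.3]
th 0.6 [322.5 192.7]
seen [319.32512733 217.40237691] [[0.6325 0.0146 0.074 ]] [0.62992702 0.01545041 0.13982257]
[-0.13575826 -0.99074178]
```

```bash
python3 -m jog '[{"rx":0,"ry":0,"rz":0,"x":0.035,"y":-0.01,"z":-0.7,"jaw":1},{"rx":0,"ry":0,"rz":0,"x":0,"y":0,"z":-0.65,"jaw":0.3},{"rx":0,"ry":0,"rz":0,"x":0,"y":0,"z":0,"jaw":-0.3},{"rx":0,"ry":0,"rz":0,"x":0,"y":0,"z":0,"jaw":-1},{"rx":0,"ry":0,"rz":0,"x":0,"y":0,"z":0,"jaw":-1},{"rx":0,"ry":0,"rz":0,"x":0,"y":0,"z":0,"jaw":-1},{"rx":0,"ry":0,"rz":0,"x":0,"y":0,"z":0,"jaw":-1}]' 20
python3 -m jog '[{"rx":0,"ry":0,"rz":0,"x":0.085,"y":-0.012,"z":0.112,"jaw":-1},{"rx":0,"ry":0,"rz":0,"x":0.098,"y":-0.014,"z":0.098,"jaw":-1},{"rx":0,"ry":0,"rz":0,"x":0.113,"y":-0.016,"z":0.082,"jaw":-1},{"rx":0,"ry":0,"rz":0,"x":0.125,"y":-0.017,"z":0.063,"jaw":-1},{"rx":0,"ry":0,"rz":0,"x":0.13,"y":-0.018,"z":0.045,"jaw":-1},{"rx":0,"ry":0,"rz":0,"x":0,"y":0,"z":0,"jaw":-1},{"rx":0,"ry":0,"rz":0,"x":0,"y":0,"z":0,"jaw":-1}]' 20
cat >> h.py <<'E'
def lids(k,xk,yk):
    p=camera_params('scene');I=grab_frame('scene');a=TINS[k][2]
    hx,hy=xk+.047*np.cos(a),yk+.047*np.sin(a)
    for th in(0,.3,.45,.6,.75):
        f=.568+th;u=-.0558*np.cos(f);e=proj(p,[[hx+u*np.cos(a),hy+u*np.sin(a),.044+.0558*np.sin(f)]])[0];print(th,e.round(1))
    print('seen',knobat(e,p,I,9))
E
python3 -c "
from h import *
lids('M',.6325,.0146)"
```

```text
clock: 10.12
tcp_pos: [0.6338, 0.014, 0.0615]
orientation: [-3.133, 0.216, -0.004]
contact_force: [-1.8, 1.7, 7.1]
grip_width: 0.0246
gripper_force: 20.0
clock: 11.0
tcp_pos: [0.666, 0.009, 0.0838]
orientation: [-3.134, 0.216, -0.0]
contact_force: [-1.1, 3.9, 0.6]
grip_width: 0.0242
gripper_force: 20.2
0 [295.7 243.9]
0.3 [292.5 243.6]
0.45 [290.6 244.3]
0.6 [288.5 245.5]
0.75 [286.2 247.1]
seen [284.0625 245.9375]
```

```bash
python3 -m jog '[{"rx":0,"ry":0,"rz":0,"x":0,"y":0,"z":0,"jaw":0.5},{"rx":0,"ry":0,"rz":0,"x":0,"y":0,"z":0,"jaw":0.5},{"rx":0,"ry":0,"rz":0,"x":0,"y":0,"z":0,"jaw":0.5},{"rx":0,"ry":0,"rz":0,"x":0,"y":0,"z":0.5,"jaw":0.5},{"rx":0,"ry":0,"rz":0,"x":-0.3,"y":0.04,"z":0.5,"jaw":1},{"rx":0,"ry":0,"rz":0,"x":-0.3,"y":0.04,"z":0,"jaw":1},{"rx":0,"ry":0,"rz":0,"x":0,"y":0,"z":0,"jaw":1}]' 20
python3 -c "
from h import *
lidw('M')"
```

```text
clock: 11.92
tcp_pos: [0.6291, 0.0133, 0.1442]
orientation: [3.133, -0.216, -0.0]
contact_force: [1.4, -0.7, -0.1]
grip_width: 0.0854
gripper_force: 0.0
th 0 [318.2 219.7]
th 0.3 [318.2 209.8]
th 0.6 [318.2 191.5]
seen [316.60635481 214.33186231] [[0.6335 0.0138 0.074 ]] [0.6298519  0.01308617 0.14389976]
```

The middle lid dropped shut, so that tin is free. Now the right tin.

```bash
python3 -m jog '[{"rx":0,"ry":0,"rz":0.14,"x":-0.025,"y":-0.87,"z":0,"jaw":1},{"rx":0,"ry":0,"rz":0.14,"x":-0.025,"y":-0.87,"z":0,"jaw":1},{"rx":0,"ry":0,"rz":0.14,"x":-0.025,"y":-0.87,"z":0,"jaw":1},{"rx":0,"ry":0,"rz":0.14,"x":-0.025,"y":-0.87,"z":0,"jaw":1},{"rx":0,"ry":0,"rz":0.14,"x":-0.025,"y":-0.87,"z":0,"jaw":1},{"rx":0,"ry":0,"rz":0,"x":0,"y":0,"z":0,"jaw":1},{"rx":0,"ry":0,"rz":0,"x":0,"y":0,"z":0,"jaw":1}]' 20
python3 -c "
from h import *
lidw('R');print(yaw()[:2,1])"
```

```text
clock: 12.85
tcp_pos: [0.6226, -0.2475, 0.1431]
orientation: [-3.141, 0.026, 0.001]
contact_force: [-0.3, 0.5, 0.2]
grip_width: 0.0854
gripper_force: 0.0
th 0 [317.1 223.6]
th 0.3 [316.9 214.1]
th 0.6 [316.6 196. ]
seen [318.89575972 219.03621908] [[ 0.6232 -0.2466  0.074 ]] [ 0.62285132 -0.24631337  0.14331192]
[-0.01477976 -0.99989016]
```

```bash
python3 -m jog '[{"rx":0,"ry":0,"rz":0,"x":0,"y":0,"z":-0.7,"jaw":1},{"rx":0,"ry":0,"rz":0,"x":0,"y":0,"z":-0.7,"jaw":0.3},{"rx":0,"ry":0,"rz":0,"x":0,"y":0,"z":0,"jaw":-0.3},{"rx":0,"ry":0,"rz":0,"x":0,"y":0,"z":0,"jaw":-1},{"rx":0,"ry":0,"rz":0,"x":0,"y":0,"z":0,"jaw":-1},{"rx":0,"ry":0,"rz":0,"x":0,"y":0,"z":0,"jaw":-1},{"rx":0,"ry":0,"rz":0,"x":0,"y":0,"z":0,"jaw":-1}]' 20
python3 -m jog '[{"rx":0,"ry":0,"rz":0,"x":0.085,"y":0,"z":0.112,"jaw":-1},{"rx":0,"ry":0,"rz":0,"x":0.098,"y":0,"z":0.098,"jaw":-1},{"rx":0,"ry":0,"rz":0,"x":0.113,"y":0,"z":0.082,"jaw":-1},{"rx":0,"ry":0,"rz":0,"x":0.125,"y":0,"z":0.063,"jaw":-1},{"rx":0,"ry":0,"rz":0,"x":0.13,"y":0,"z":0.045,"jaw":-1},{"rx":0,"ry":0,"rz":0,"x":0,"y":0,"z":0,"jaw":-1},{"rx":0,"ry":0,"rz":0,"x":0,"y":0,"z":0,"jaw":-1}]' 20
python3 -c "
from h import *
lids('R',.6232,-.2466)"
```

```text
clock: 13.78
tcp_pos: [0.624, -0.2474, 0.0619]
orientation: [3.141, -0.025, 0.005]
contact_force: [0.5, 1.1, 7.7]
grip_width: 0.0243
gripper_force: 20.1
clock: 14.65
tcp_pos: [0.6555, -0.248, 0.0839]
orientation: [3.141, -0.025, 0.0]
contact_force: [-1.8, -2.0, 1.9]
grip_width: 0.0246
gripper_force: 20.3
0 [204.1 204.6]
0.3 [200.2 204. ]
0.45 [198.  204.4]
0.6 [195.7 205.3]
0.75 [193.3 206.7]
seen [190.625  205.4375]
```

```bash
python3 -m jog '[{"rx":0,"ry":0,"rz":0,"x":0,"y":0,"z":0,"jaw":0.5},{"rx":0,"ry":0,"rz":0,"x":0,"y":0,"z":0,"jaw":0.5},{"rx":0,"ry":0,"rz":0,"x":0,"y":0,"z":0,"jaw":0.5},{"rx":0,"ry":0,"rz":0,"x":0,"y":0,"z":0.5,"jaw":0.5},{"rx":0,"ry":0,"rz":0,"x":-0.3,"y":0,"z":0.5,"jaw":1},{"rx":0,"ry":0,"rz":0,"x":-0.3,"y":0,"z":0.2,"jaw":1},{"rx":0,"ry":0,"rz":0,"x":0,"y":0,"z":0.1,"jaw":1}]' 20
python3 -c "
from h import *
lidw('R');print(get_obs()['joints'].round(2))"
```

```text
clock: 15.58
tcp_pos: [0.618, -0.2481, 0.1621]
orientation: [3.141, -0.026, -0.001]
contact_force: [-0.7, 0.2, -1.0]
grip_width: 0.0855
gripper_force: 0.0
th 0 [314.8 209.8]
th 0.3 [314.4 200. ]
th 0.6 [314.  182.6]
seen [317.18507157 204.14723926] [[ 0.6242 -0.2471  0.074 ]] [ 0.61910854 -0.24786251  0.16262746]
[ 0.54  0.56 -0.36  1.62  0.22  1.01 -1.48]
```

The right lid shut as well, so both of those tins are free. Back to the left tin, turning the gripper 90° on the way to grasp across its depth.

```bash
python3 -m jog '[{"rx":0,"ry":0,"rz":0.9,"x":-0.03,"y":0.85,"z":0,"jaw":1},{"rx":0,"ry":0,"rz":0.9,"x":-0.03,"y":0.85,"z":0,"jaw":1},{"rx":0,"ry":0,"rz":0.9,"x":-0.03,"y":0.85,"z":0,"jaw":1},{"rx":0,"ry":0,"rz":0.9,"x":-0.03,"y":0.85,"z":0,"jaw":1},{"rx":0,"ry":0,"rz":0.9,"x":-0.03,"y":0.85,"z":0,"jaw":1},{"rx":0,"ry":0,"rz":0.9,"x":-0.03,"y":0.85,"z":0,"jaw":1},{"rx":0,"ry":0,"rz":0.9,"x":-0.03,"y":0.85,"z":0,"jaw":1},{"rx":0,"ry":0,"rz":0.9,"x":-0.03,"y":0.85,"z":0,"jaw":1}]' 20
python3 -m jog '[{"rx":0,"ry":0,"rz":0.9,"x":0,"y":0.85,"z":0,"jaw":1},{"rx":0,"ry":0,"rz":0.9,"x":0,"y":0.85,"z":0,"jaw":1},{"rx":0,"ry":0,"rz":0,"x":0,"y":0,"z":0,"jaw":1},{"rx":0,"ry":0,"rz":0,"x":0,"y":0,"z":0,"jaw":1}]' 20
python3 -c "
from h import *
I=lidw('L');cv2.imwrite('pics/w5.png',I[:,:,::-1]);print(yaw()[:,1],get_obs()['joints'].round(2))
print(proj(camera_params('wrist'),lidpts(TINS['L'],0,.075,-.075)).round(1).tolist())"
```

```text
clock: 16.62
tcp_pos: [0.6048, 0.1623, 0.1608]
orientation: [-2.551, -1.832, 0.001]
contact_force: [0.8, -0.2, -0.1]
grip_width: 0.0857
gripper_force: 0.0
clock: 17.12
tcp_pos: [0.6049, 0.2622, 0.1606]
orientation: [-2.239, -2.203, 0.002]
contact_force: [0.3, -0.2, -0.0]
grip_width: 0.0851
gripper_force: 0.0
th 0 [294.8 210.4]
th 0.3 [309.4 215.6]
th 0.6 [330.5 219.5]
seen [296.67037412 209.44489383] [[0.5899 0.2622 0.074 ]] [0.6052858  0.26111218 0.16076972]
[ 0.99984023 -0.01784276 -0.00106859] [ 0.03  0.64 -0.78  1.62  0.49  1.09 -0.9 ]
[[273.0, 102.7], [283.3, 288.4], [354.4, 287.2], [357.0, 101.0]]
```

View pics/w5.png

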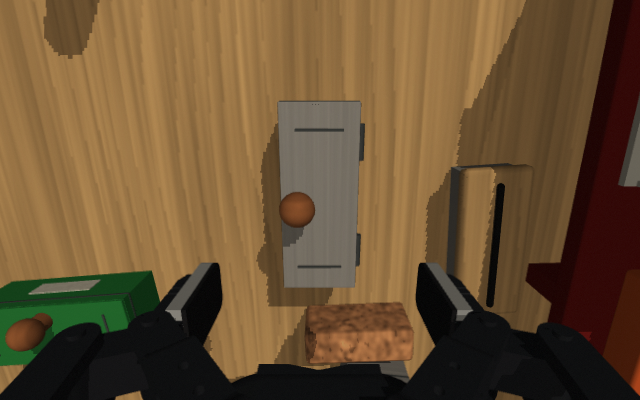

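The tin is shut and lined up. Its corners sit about 3 px (2 mm) farther in +x, so its centre is near (0.607, 0.2625) and the yaw error is about 0. Lowering to grasp.

```bash
python3 -m jog '[{"rx":0,"ry":0,"rz":0,"x":0.03,"y":0.02,"z":-0.7,"jaw":1},{"rx":0,"ry":0,"rz":0,"x":0,"y":0,"z":-0.7,"jaw":1},{"rx":0,"ry":0,"rz":0,"x":0,"y":0,"z":-0.5,"jaw":1},{"rx":0,"ry":0,"rz":0,"x":0,"y":0,"z":-0.3,"jaw":1},{"rx":0,"ry":0,"rz":0,"x":0,"y":0,"z":-0.1,"jaw":1},{"rx":0,"ry":0,"rz":0,"x":0,"y":0,"z":0,"jaw":1}]' 20
```

```text
clock: 17.92
tcp_pos: [0.6074, 0.2636, 0.0244]
orientation: [2.239, 2.203, 0.001]
contact_force: [1.2, -0.4, -0.5]
grip_width: 0.0857
gripper_force: 0.0
```

```bash
python3 -m jog '[{"rx":0,"ry":0,"rz":0,"x":0,"y":0,"z":-0.08,"jaw":1},{"rx":0,"ry":0,"rz":0,"x":0,"y":0,"z":0,"jaw":-1},{"rx":0,"ry":0,"rz":0,"x":0,"y":0,"z":0,"jaw":-1},{"rx":0,"ry":0,"rz":0,"x":0,"y":0,"z":0,"jaw":-1},{"rx":0,"ry":0,"rz":0,"x":0,"y":0,"z":0,"jaw":-1},{"rx":0,"ry":0,"rz":0,"x":0,"y":0,"z":0,"jaw":-1}]' 80
```

```text
clock: 18.68
tcp_pos: [0.6062, 0.2641, 0.0199]
orientation: [-2.238, -2.204, 0.001]
contact_force: [-4.5, -1.2, 5.7]
grip_width: 0.0589
gripper_force: 88.0
```

```bash
python3 -m jog '[{"rx":0,"ry":0,"rz":0,"x":0,"y":0,"z":0.1,"jaw":-1},{"rx":0,"ry":0,"rz":0,"x":0,"y":0,"z":0.25,"jaw":-1},{"rx":0,"ry":0,"rz":0,"x":0,"y":0,"z":0.4,"jaw":-1},{"rx":0,"ry":0,"rz":0,"x":0,"y":0,"z":0.5,"jaw":-1},{"rx":0,"ry":0,"rz":0,"x":0,"y":0,"z":0.5,"jaw":-1},{"rx":0,"ry":0,"rz":0,"x":0,"y":0,"z":0.3,"jaw":-1},{"rx":0,"ry":0,"rz":0,"x":0,"y":0,"z":0,"jaw":-1}]' 80
```

```text
clock: 19.55
tcp_pos: [0.6077, 0.2643, 0.1441]
orientation: [2.238, 2.203, 0.005]
contact_force: [0.2, -0.6, -7.7]
grip_width: 0.0593
gripper_force: 87.4
```

Held: −7.7 N matches the tin's weight. Carrying it to the tray.

```bash
python3 -m jog '[{"rx":0,"ry":0,"rz":0,"x":-0.1,"y":-0.25,"z":0,"jaw":-1},{"rx":0,"ry":0,"rz":0,"x":-0.2,"y":-0.5,"z":0,"jaw":-1},{"rx":0,"ry":0,"rz":-0.05,"x":-0.27,"y":-0.6,"z":0,"jaw":-1},{"rx":0,"ry":0,"rz":-0.05,"x":-0.27,"y":-0.6,"z":0,"jaw":-1},{"rx":0,"ry":0,"rz":-0.05,"x":-0.27,"y":-0.6,"z":0,"jaw":-1},{"rx":0,"ry":0,"rz":0,"x":-0.27,"y":-0.6,"z":0,"jaw":-1},{"rx":0,"ry":0,"rz":0,"x":-0.27,"y":-0.6,"z":0,"jaw":-1},{"rx":0,"ry":0,"rz":0,"x":-0.27,"y":-0.6,"z":0,"jaw":-1}]' 80
python3 -m jog '[{"rx":0,"ry":0,"rz":0,"x":-0.27,"y":-0.6,"z":0,"jaw":-1},{"rx":0,"ry":0,"rz":0,"x":-0.27,"y":-0.6,"z":0,"jaw":-1},{"rx":0,"ry":0,"rz":0,"x":-0.27,"y":-0.6,"z":0,"jaw":-1},{"rx":0,"ry":0,"rz":0,"x":-0.15,"y":-0.4,"z":0,"jaw":-1},{"rx":0,"ry":0,"rz":0,"x":-0.1,"y":-0.15,"z":0,"jaw":-1},{"rx":0,"ry":0,"rz":0,"x":0,"y":0,"z":0,"jaw":-1}]' 80
python3 - <<'E'
from h import *
p=camera_params('wrist');I=grab_frame('wrist')
a=np.deg2rad(-3);C=[np.array([.430+np.cos(a)*X-np.sin(a)*Y,-.1405+np.sin(a)*X+np.cos(a)*Y,.024]) for X,Y in((-.075,-.1),(-.075,.1),(.075,.1),(.075,-.1))]
q=proj(p,C);print(q.round(1))
I=np.ascontiguousarray(I[:,:,::-1]);cv2.polylines(I,[q.round().astype(int)],True,(0,255,255),1);cv2.imwrite('pics/w6.png',I)
E
```

```text
clock: 20.55
tcp_pos: [0.4894, 0.0004, 0.1409]
orientation: [-2.268, -2.173, 0.004]
contact_force: [0.1, 0.2, -6.1]
grip_width: 0.0591
gripper_force: 87.3
clock: 21.3
tcp_pos: [0.4269, -0.1385, 0.1415]
orientation: [-2.268, -2.172, 0.001]
contact_force: [-1.1, -0.0, -7.3]
grip_width: 0.0588
gripper_force: 87.4
[[237.7 307.1]
 [220.8  68.9]
 [426.1  70.7]
 [403.8 308.4]]
```

View pics/w6.png

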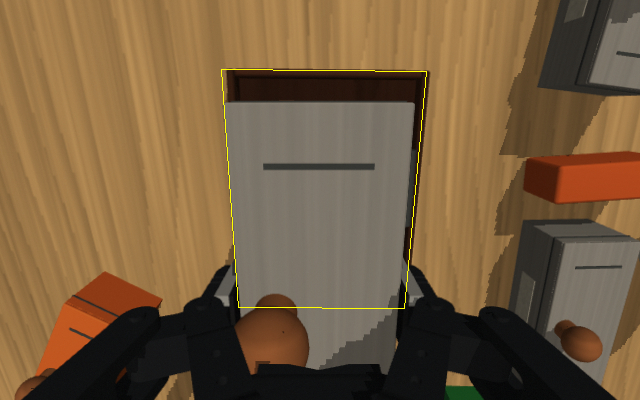

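The tray outline matches my estimate to 1–2 px, and the tin is level, shut and above it. Lowering.

```bash
python3 -m jog '[{"rx":0,"ry":0,"rz":0,"x":0.05,"y":0,"z":-0.3,"jaw":-1},{"rx":0,"ry":0,"rz":0,"x":0,"y":0,"z":-0.5,"jaw":-1},{"rx":0,"ry":0,"rz":0,"x":0,"y":0,"z":-0.5,"jaw":-1},{"rx":0,"ry":0,"rz":0,"x":0,"y":0,"z":-0.3,"jaw":-1},{"rx":0,"ry":0,"rz":0,"x":0,"y":0,"z":-0.2,"jaw":-1},{"rx":0,"ry":0,"rz":0,"x":0,"y":0,"z":-0.05,"jaw":-1},{"rx":0,"ry":0,"rz":0,"x":0,"y":0,"z":0,"jaw":-1}]' 80
```

```text
clock: 22.22
tcp_pos: [0.4316, -0.138, 0.0314]
orientation: [2.267, 2.175, 0.001]
contact_force: [-0.3, -0.1, -6.8]
grip_width: 0.059
gripper_force: 87.3
```

Expected contact at TCP z ≈ 0.026.

```bash
python3 -m jog '[{"rx":0,"ry":0,"rz":0,"x":0,"y":0,"z":-0.05,"jaw":-1},{"rx":0,"ry":0,"rz":0,"x":0,"y":0,"z":-0.04,"jaw":-1},{"rx":0,"ry":0,"rz":0,"x":0,"y":0,"z":0,"jaw":-1}]' 80
```

```text
clock: 22.6
tcp_pos: [0.4314, -0.1385, 0.0258]
orientation: [2.267, 2.174, 0.0]
contact_force: [0.2, 0.5, -4.7]
grip_width: 0.0587
gripper_force: 87.6
```

```bash
python3 -m jog '[{"rx":0,"ry":0,"rz":0,"x":0,"y":0,"z":-0.02,"jaw":-1},{"rx":0,"ry":0,"rz":0,"x":0,"y":0,"z":0,"jaw":-1}]' 80
```

```text
clock: 22.85
tcp_pos: [0.4314, -0.1386, 0.0257]
orientation: [2.267, 2.173, -0.002]
contact_force: [-5.6, 0.0, 13.5]
grip_width: 0.0588
gripper_force: 90.0
```

Contact with the floor. Release, rise and check.

```bash
python3 -m jog '[{"rx":0,"ry":0,"rz":0,"x":0,"y":0,"z":0,"jaw":1},{"rx":0,"ry":0,"rz":0,"x":0,"y":0,"z":0,"jaw":1},{"rx":0,"ry":0,"rz":0,"x":0,"y":0,"z":0,"jaw":1},{"rx":0,"ry":0,"rz":0,"x":0,"y":0,"z":0.3,"jaw":1},{"rx":0,"ry":0,"rz":0,"x":0,"y":0,"z":0.7,"jaw":1},{"rx":0,"ry":0,"rz":0,"x":0,"y":0,"z":0.9,"jaw":1},{"rx":0,"ry":0,"rz":0,"x":0,"y":0,"z":0.9,"jaw":1},{"rx":0,"ry":0,"rz":0,"x":0,"y":0,"z":0.5,"jaw":1}]' 20
python3 -m jog '[{"rx":0,"ry":0,"rz":0,"x":0,"y":0,"z":0,"jaw":1},{"rx":0,"ry":0,"rz":0,"x":0,"y":0,"z":0,"jaw":1}]'
python3 - <<'E'
from h import *
p=camera_params('wrist');I=grab_frame('wrist');a=np.deg2rad(-3)
t=(.4314,-.1395,a)
e=proj(p,[[t[0]-.016,t[1],.080]])[0];c=knobat(e,p,I,40);print('knob exp',e,'seen',c,onz(p,[c],.080) if c is not None else '')
L=lidpts(t,0,.075,-.075);L=[[x,y,z+.006] for x,y,z in L];print(proj(p,L).round(1).tolist())
h=cv2.cvtColor(I,cv2.COLOR_RGB2HSV).astype(int);_,m=blob((h[...,1]<40)&(h[...,2]>70),proj(p,L).mean(0),30)
if m is not None:
    ct=max(cv2.findContours(m.astype(np.uint8),0,1)[0],key=cv2.contourArea)
    print(cv2.minAreaRect(onz(p,ct.reshape(-1,2).astype(float),.061)[:,:2].astype(np.float32)))
# top view: middle/right/tray
p=camera_params('top');T=grab_frame('top');T0=cv2.imread('pics/top0.png')[:,:,::-1]
for n,k in(('M',(305,159.5)),('R',(391.5,161.5))):
    print(n,knobat(np.array(k),p,T,8),knobat(np.array(k),p,np.ascontiguousarray(T0),8))
E
```

```text
clock: 23.85
tcp_pos: [0.432, -0.1383, 0.2251]
orientation: [2.265, 2.172, 0.002]
contact_force: [-0.8, 0.5, 0.3]
grip_width: 0.085
gripper_force: 0.0
clock: 24.1
tcp_pos: [0.4303, -0.1384, 0.2216]
orientation: [-2.267, -2.173, 0.001]
contact_force: [0.1, 0.7, 0.5]
grip_width: 0.0853
gripper_force: 0.0
knob exp [301.36145444 193.63581636] seen [320.58628525 163.38301095] [[ 0.43346962 -0.11337002  0.08      ]]
[[285.9, 103.9], [288.8, 260.3], [348.6, 260.8], [354.6, 104.6]]
((0.4319315552711487, -0.13855555653572083), (0.14850129187107086, 0.05969611927866936), 87.52620697021484)
M [304.74193548 159.25806452] [305.06666667 159.36666667]
R [391.21212121 161.21212121] [391.4        161.34285714]
```

Run:
```python
from h import *
p=camera_params('wrist');I=grab_frame('wrist');h=cv2.cvtColor(I,cv2.COLOR_RGB2HSV).astype(int)
c,_=blob((h[...,1]>110)&(h[...,0]<14)&(h[...,2]>85)&(h[...,2]<200),np.array([301.4,193.6]),20);print(c,onz(p,[c],.080) if c is not None else '')
lidp=[]
for th in(0,.2): 
    f=.568+th;print(th,proj(p,[[.4319+.031-.0558*np.cos(f),-.1385,.05+.0558*np.sin(f)]]))
print(r.hand_in())
```

```text
[302.28474576 192.06779661] [[ 0.41595611 -0.13760363  0.08      ]]
0 [[302.23461796 193.06242263]]
0.2 [[309.78110693 195.31456702]]
the job is handed in; nothing more can be done
None
```

The left tin had the stiff lid. I shut it and set it in the repair tray, upright and centred to within about 2 mm by camera. The middle and right lids dropped shut and those tins stayed in place. I handed the job in at about 24 s, and no verdict was returned.

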